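# Unlock the specimen slide and bring it to the lens

### The job

On the rail unit with the blue carriage, pull the red spring-pin handle up, turn it counter-clockwise (seen from above) into its brass rest notch and let go, so that the pin stays out by itself. Then slide the blue carriage along its rail towards the lens, right up to the stop, and let go with the pin still parked in its notch. Leave the identical unit with the grey carriage alone.

Things in the scene. Friction and masses are not known exactly. Their poses are not given: they have to be found in the camera images.
- blue_stage: Fixed rail unit with the BLUE carriage; base plate 300 x 110 mm. Origin: centre of its underside, on the table; x runs along the rail to the lens, z up. On the centre line at start: black grip post at x -125 mm, red pin handle at -65, upright glass slide at -5 (78 wide, top 78 above table). Collar under the handle: 48 across, top 72. Lens block fixed at x 89 to 145, 60 wide, top 104.
- blue_handle (a point): Centre of the unit's red handle bar, 50 (own x) x 12 (own y) x 28 mm tall, 96 mm above table when locked, lying along the unit's x. Spring pulls it down (4 N locked, 10 N fully up). Lifts 28 mm; above 12 mm lift it turns, only counter-clockwise from above, to a stop at 80 deg. At 50 to 80 deg (aim for 65) it can sink into the brass notch: it rests 9 mm above locked, held by a 3 mm lip.
- blue_carriage (a joint): Travel of the blue carriage along the unit's +x in m: 0 start, locked while the pin is down; 0.08 at the stop by the lens. Drag 2 N, stays where left. Carriage plate 147 x 90 mm, top 50 mm above table; slide it by its black grip post, 20 mm (along x) x 24 mm (y), top 84 mm above table.
- grey_handle (a point): The same red handle bar on the other unit, which is alike but has a GREY carriage with a white plate instead of the glass. To be left alone: its handle and carriage must not be moved.

How it is judged (in metres and radians):
On the way:
1. the pin rests in its notch with the fingers off it, the carriage still at its start (z of blue_handle in the frame of blue_stage between 0.1025 and 0.107 m and angle between the x axis of blue_handle and the x axis of blue_stage, either way round above 0.7 rad and contact force between the fingers and blue_stage below 0.3 N and value of joint blue_carriage below 0.015 m), for 0.2 s.
At the end, for the whole second after the job is handed in: The blue carriage is at rest within 10 mm of its stop by the lens, and its pin is still parked: turned at least 40 deg and settled 9 mm (6.5 to 11 mm) above its locked height (value of joint blue_carriage above 0.07 m and velocity of joint blue_carriage below 0.01 m/s and z of blue_handle in the frame of blue_stage between 0.1025 and 0.107 m and angle between the x axis of blue_handle and the x axis of blue_stage, either way round above 0.7 rad); the robot touches nothing.
It fails at once if the grey unit's pin or carriage is moved (more than 8 mm) (distance of grey_handle from where it was at the start of the episode above 0.008 m).
It also fails if it takes over 48 s, if anything falls off the work surface, if the arm or the gripper's body presses on something with over 40 N, if the wrist force passes 120 N, or if a joint passes its speed limit or range.

### The arm

A 7-joint arm with a two-finger parallel gripper is mounted at the origin on the work surface. World frame = base frame: x ahead of the robot, y to its left, z up, the work surface at z = 0. Lengths are in mm, angles in rad, forces in N, time in s.
With the tool pointing down it reaches from about 400 to 875 mm from the base axis. Payload 4.4 kg.
Tool frame: the origin (TCP) lies midway between the tips of the shut fingers; the grasp point (between the pads) lies 19 mm behind it; z points along the fingers, y is the line along which they close (so a half turn about z gives the same grasp; the last joint's range is limited). The gripper opens to 85 mm and grips with 20 to 120 N. Pads are 22 mm wide; open, the fingers measure 114 mm over their backs; the gripper's body (76 mm by 85 mm) begins 54 mm behind the grasp point. The pads swing forward as they close: fully open they stand 13 mm farther back than shut.
Start: joints at [1.134, 0.628, 0.038, 1.517, -0.027, 0.996, -0.02], TCP at [235.563, -605.828, 231.313] pointing down, gripper open.
Joint ranges: [-3.06, 3.06], [-0.37, 2.12], [-1.25, 1.32], [0.18, 2.47], [-1.1, 4.24], [0.23, 1.98], [-2.94, 2.94]. Speed limits (rad/s): [2.57, 2.57, 3.14, 3.14, 3.14, 3.14, 3.14].

### API

Orientations are given as [roll, pitch, yaw] about the fixed x, y, z axes, in that order (R = Rz(yaw) Ry(pitch) Rx(roll)).
In Python, from cell import read_state, get_image, finish_job gives the robot as it stands.
- The arm moves only by the tool send_rows, never from a script. Its argument "series" is a list of rows, each an object of numbers: "ax", "ay", "az": the turn, a rotation vector about the tool's x, y, z in rad; "dx", "dy", "dz": the shift along the tool's x, y, z in cm; "hand": the closure, from 0 (fully open) to 1 (shut). In form: [{"ax": .., "ay": .., "az": .., "dx": .., "dy": .., "dz": .., "hand": ..}, ...]. A call has 1 to 10 rows; each row is the pose to reach, as a shift and turn from the pose commanded when the call began, along the tool's axes at that moment; what a row does not reach only later rows make up. A row lasts 1/10 s, in which the tool goes at most 50 mm and 8.59 degrees, less where a joint would pass 70% of its speed; a pose out of reach is approached as far as the arm can. A call with a gripper value outside its range is refused whole. The fingers move at their own pace and stop on an object; the grip force is fixed at half the most. Time passes only in rows, so rows that repeat a pose let the fingers close. It gives the time, the measured TCP pose, the force, the opening and the grip force at its end, in the units of the state.
- read_state(): the state, without advancing time (a new reading comes with each control period).
- get_image(name): name is "side" or "top"; returns a dict with "pixels" (400x640x3 uint8, red, green, blue), "mtx" (3x3 intrinsics, pixels), "k1" (the pictures are not rectified: a ray, as slopes to the right and down, at radius r is drawn at 1 + k1 r^2 times it, then the intrinsics apply), "R" (3x3) and "t" (3): a world point X has camera coordinates R X + t. Camera axes: x right, y down, z forward; pixel columns grow to the right and rows downward; lengths in mm; the calibration is good to about 2 mm. A picture is of the moment at which its call begins. There is no depth.
- finish_job(): hands the job in; it is judged then, once.
The state is a dict: "clock": time; "qpos": joint angles; "qd": joint speeds; "tau": joint torques, N m; "eef_pos": TCP position; "tool_rot": TCP orientation; "force": force on the tool from outside, world axes, zero at the start; "torque": the same for the moment, N m; "width": finger opening in mm; "gripper_force": force on a finger pad.
Only numpy, scipy, OpenCV 4.12 (cv2) and the standard library are available. Lean on these libraries where they do the work, as an engineer would, in place of code of your own. Each camera call takes 0.05 s, during which the arm holds its last target. There are 200 camera calls.

## Working session

There is one attempt and no reset: what is moved stays moved. The work goes in short steps, Python scripts to look and compute and a tool call to move; the robot and the scene stay as the last step left them, time stands still between calls to the robot, and variables do not carry over. Pictures are saved under pics/ and viewed, at most 10 in all, crops included, and the job is handed in when it is done.

Besides the shell and the picture viewer there is one more tool, called as name([rows], argument=value, ...), one row to a line, values as JSON. send_rows: Moves the arm, as the interface text tells. Its arguments: {"type":"object","properties":{"series":{"type":"array","items":{"type":"object","properties":{"ax":{"type":"number"},"ay":{"type":"number"},"az":{"type":"number"},"dx":{"type":"number"},"dy":{"type":"number"},"dz":{"type":"number"},"hand":{"type":"number"}}}}},"required":["series"]}

```bash
mkdir -p pics; cat > h.py <<'E'
import numpy as np, cv2
from cell import read_state, get_image, finish_job
def grab(n,f=None):
    d=get_image(n)
    if f: cv2.imwrite(f,cv2.cvtColor(d['pixels'],cv2.COLOR_RGB2BGR))
    return d
def ray(d,u,v):
    K=np.array(d['mtx']);x=(u-K[0,2])/K[0,0];y=(v-K[1,2])/K[1,1]
    rd=np.hypot(x,y);r=rd
    for _ in range(20): r=rd/(1+d['k1']*r*r)
    s=r/rd if rd>0 else 1
    R=np.array(d['R']);t=np.array(d['t'])
    return -R.T@t, R.T@np.array([x*s,y*s,1])
def onz(d,u,v,z):
    c,w=ray(d,u,v);return c+w*(z-c[2])/w[2]
def proj(d,X):
    p=np.array(d['R'])@np.array(X,float)+np.array(d['t']);x,y=p[:2]/p[2];s=1+d['k1']*(x*x+y*y)
    K=np.array(d['mtx']);return np.array([K[0,0]*x*s+K[0,2],K[1,1]*y*s+K[1,2]])
def blobs(mask,amin=30):
    n,l,s,c=cv2.connectedComponentsWithStats(mask.astype(np.uint8))
    return [(s[i,4],c[i].round(1),cv2.minAreaRect(np.argwhere(l==i)[:,::-1].astype(np.float32))) for i in range(1,n) if s[i,4]>=amin]
E
python3 - <<'E'
from h import *
print(read_state())
for n in('top','side'):
    d=grab(n,f'pics/{n}0.png');p=d['pixels'].astype(int);r,g,b=p[...,0],p[...,1],p[...,2]
    print(n,'cam',(-np.array(d['R']).T@np.array(d['t'])).round())
    print('red');[print(x) for x in blobs((r>110)&(g<80)&(b<80))]
    print('blue');[print(x) for x in blobs((b>r+50)&(b>g+20))]
E
```

```text
{'clock': 0.0, 'qpos': array([ 1.13418107,  0.62938173,  0.03841928,  1.51841975, -0.02699118,
        0.99631046, -0.01997538]), 'qd': array([-1.11262533e-03,  1.43042342e-03, -5.51861471e-04,  1.01815311e-03,
       -1.42228705e-03, -1.26235032e-05,  5.48232757e-04]), 'tau': array([ 1.54872018e-04, -5.63395858e+01,  1.22634351e+00, -1.93446833e+01,
        1.10880670e-02,  1.04918561e-02, -6.51873094e-06]), 'eef_pos': array([ 235.33927758, -605.18975368,  230.34908101]), 'tool_rot': array([-3.13959093e+00,  2.35592688e-05,  3.70861868e-01]), 'force': array([-0.03715917,  0.40722983,  0.93259   ]), 'torque': array([ 0.01559321,  0.01387011, -0.05630467]), 'gripper_force': 0.0, 'width': 85.58949662683271}
top cam [523.  -3. 753.]
red
(np.int32(187), array([467.9, 188.1]), ((467.9495544433594, 188.16514587402344), (28.83057403564453, 6.704784870147705), 73.3007583618164))
(np.int32(176), array([227.9, 193.1]), ((227.81124877929688, 193.0179901123047), (28.442729949951172, 6.257400989532471), 84.5596694946289))
(np.int32(386), array([586.4, 233.5]), ((586.4443359375, 232.98927307128906
[... 659 characters left out ...]

(np.int32(82), array([249.6, 124.9]), ((249.6000518798828, 124.70001220703125), (3.5777084827423096, 23.702320098876953), 63.43495178222656))
(np.int32(282), array([401. , 274.6]), ((401.0853576660156, 274.268310546875), (8.901904106140137, 32.48414611816406), 38.65980529785156))
blue
(np.int32(893), array([255.6, 154.8]), ((255.64186096191406, 148.8909912109375), (30.647062301635742, 71.35294342041016), 61.927513122558594))
(np.int32(47), array([215.6, 156.4]), ((217.00003051757812, 156.50001525878906), (10.60660171508789, 6.363960266113281), 45.0))
(np.int32(2531), array([588. , 250.8]), ((598.2513427734375, 247.93023681640625), (139.36761474609375, 58.84648513793945), 35.26301193237305))
```

View pics/top0.png

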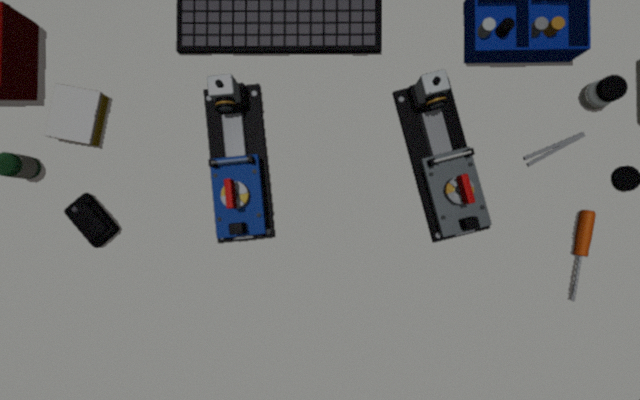

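View pics/side0.png

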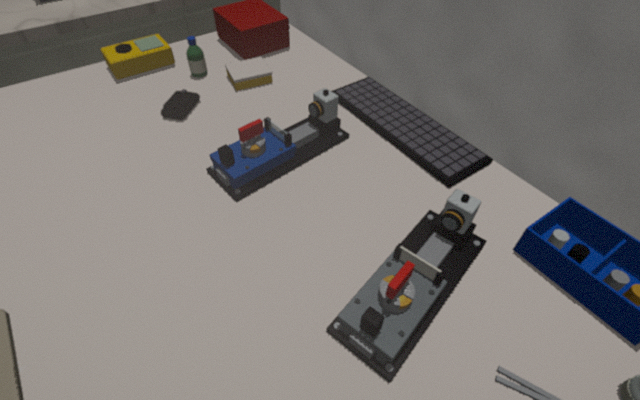

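```bash
python3 - <<'E'
from h import *
d=grab('top');s=grab('side')
a=cv2.resize(d['pixels'][65:250,190:280],None,fx=3,fy=3,interpolation=cv2.INTER_CUBIC)
b=cv2.resize(s['pixels'][80:200,200:360],None,fx=3,fy=3,interpolation=cv2.INTER_CUBIC)
o=np.zeros((555,760,3),np.uint8);o[:a.shape[0],:a.shape[1]]=a;o[:b.shape[0],275:275+b.shape[1]]=b
cv2.imwrite('pics/z.png',o[...,::-1])
for nm,(u,v) in dict(handle=(227.9,193.1)).items():
    for z in (90,100,110): print(nm,z,onz(d,u,v,z).round(1),onz(s,249.6,124.9,z).round(1))
# carriage plate
p=d['pixels'].astype(int);m=((p[...,2]>p[...,0]+50)&(p[...,2]>p[...,1]+20)).astype(np.uint8);m[:150]=0
c=cv2.boxPoints(cv2.minAreaRect(np.argwhere(m)[:,::-1].astype(np.float32)))
P=np.array([onz(d,*q,50) for q in c]);print(P.round(1),P.mean(0).round(1),[np.linalg.norm(P[i]-P[i-1]).round(1) for i in range(4)])
E
```

```text
handle 90 [560.5 174.3  90. ] [567.3 191.6  90. ]
handle 100 [559.9 171.7 100. ] [561.9 179.  100. ]
handle 110 [559.3 169.  110. ] [556.5 166.4 110. ]
[[626.6 219.8  50. ]
 [635.3 131.4  50. ]
 [489.4 115.8  50. ]
 [480.6 203.5  50. ]] [558.  167.7  50. ] [np.float64(146.9), np.float64(88.8), np.float64(146.8), np.float64(88.1)]
```

View pics/z.png

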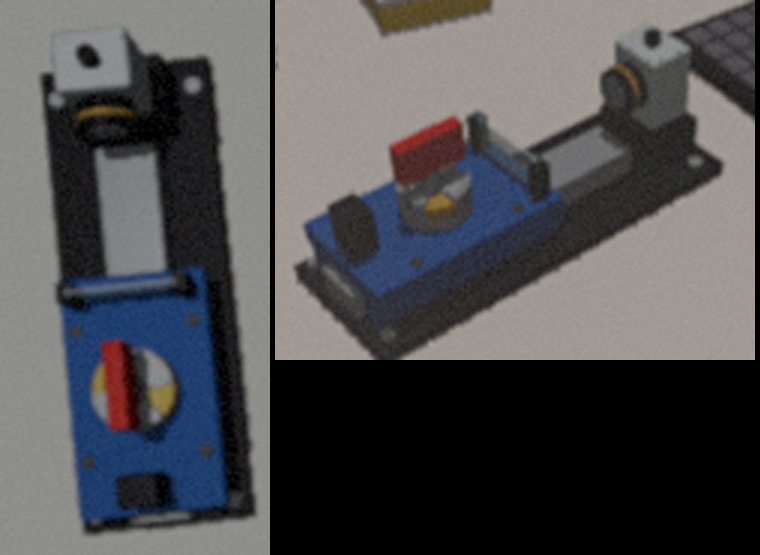

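The rail unit with the blue carriage is on the left (handle at about 228,193 in the top view). The handle works out at (558.7, 168.3) and yaw 0.105. The carriage plate measures 147 x 88, which matches its given size. The grey unit is on the right. I'll head above the blue handle.

send_rows([
  {"dx":29,"dy":-30,"az":0.266},
  {"dx":29,"dy":-30,"az":0.266},
  {"dx":29,"dy":-30,"az":0.266},
  {"dx":29,"dy":-30,"az":0.266},
  {"dx":29,"dy":-30,"az":0.266},
  {"dx":29,"dy":-30,"az":0.266},
  {"dx":29,"dy":-30,"az":0.266},
  {"dx":29,"dy":-30,"az":0.266},
  {"dx":29,"dy":-30,"az":0.266},
  {"dx":29,"dy":-30,"az":0.266},
])

```text
invalid input at $.series[0]: expected keys ax, ay, az, dx, dy, dz, hand
```

send_rows([
  {"ax":0,"ay":0,"az":0.266,"dx":29,"dy":-30,"dz":0,"hand":0},
  {"ax":0,"ay":0,"az":0.266,"dx":29,"dy":-30,"dz":0,"hand":0},
  {"ax":0,"ay":0,"az":0.266,"dx":29,"dy":-30,"dz":0,"hand":0},
  {"ax":0,"ay":0,"az":0.266,"dx":29,"dy":-30,"dz":0,"hand":0},
  {"ax":0,"ay":0,"az":0.266,"dx":29,"dy":-30,"dz":0,"hand":0},
  {"ax":0,"ay":0,"az":0.266,"dx":29,"dy":-30,"dz":0,"hand":0},
  {"ax":0,"ay":0,"az":0.266,"dx":29,"dy":-30,"dz":0,"hand":0},
  {"ax":0,"ay":0,"az":0.266,"dx":29,"dy":-30,"dz":0,"hand":0},
  {"ax":0,"ay":0,"az":0.266,"dx":29,"dy":-30,"dz":0,"hand":0},
  {"ax":0,"ay":0,"az":0.266,"dx":29,"dy":-30,"dz":0,"hand":0},
])

```text
clock: 1.2
eef_pos: [398.5, -217.8, 231.4]
tool_rot: [-3.14, -0.001, 0.111]
force: [-0.9, 0.4, 0.1]
width: 85.4
gripper_force: 0.0
```

```bash
cat >> h.py <<'E'
from scipy.spatial.transform import Rotation as Ro
def go(x,y,z,yaw):
    s=read_state();R=Ro.from_euler('xyz',s['tool_rot']);T=Ro.from_euler('xyz',[np.pi,0,yaw])
    print('pos',s['eef_pos'].round(1),s['tool_rot'].round(3),'q',s['qpos'].round(2),'F',s['force'].round(1),'w',round(s['width'],1))
    print('shift cm',(R.inv().apply(np.array([x,y,z])-s['eef_pos'])/10).round(2),'turn',(R.inv()*T).as_rotvec().round(3))
E
python3 -c "
from h import *
go(558.7,168.3,180,.105)"
```

```text
pos [ 398.5 -217.8  231.4] [-3.14e+00 -1.00e-03  1.11e-01] q [ 0.38  0.35  0.08  2.04 -0.04  0.75 -0.97] F [-0.9  0.4  0.1] w 85.4
shift cm [ 20.21 -36.59   5.2 ] turn [-0.001 -0.001  0.006]
```

send_rows([
  {"ax":0,"ay":0,"az":0.006,"dx":20.2,"dy":-36.6,"dz":0,"hand":0.3},
  {"ax":0,"ay":0,"az":0.006,"dx":20.2,"dy":-36.6,"dz":0,"hand":0.3},
  {"ax":0,"ay":0,"az":0.006,"dx":20.2,"dy":-36.6,"dz":0,"hand":0.3},
  {"ax":0,"ay":0,"az":0.006,"dx":20.2,"dy":-36.6,"dz":0,"hand":0.3},
  {"ax":0,"ay":0,"az":0.006,"dx":20.2,"dy":-36.6,"dz":0,"hand":0.3},
  {"ax":0,"ay":0,"az":0.006,"dx":20.2,"dy":-36.6,"dz":5.2,"hand":0.3},
  {"ax":0,"ay":0,"az":0.006,"dx":20.2,"dy":-36.6,"dz":5.2,"hand":0.3},
  {"ax":0,"ay":0,"az":0.006,"dx":20.2,"dy":-36.6,"dz":5.2,"hand":0.3},
  {"ax":0,"ay":0,"az":0.006,"dx":20.2,"dy":-36.6,"dz":5.2,"hand":0.3},
  {"ax":0,"ay":0,"az":0.006,"dx":20.2,"dy":-36.6,"dz":5.2,"hand":0.3},
])

```text
clock: 2.2
eef_pos: [560.3, 167.4, 177.6]
tool_rot: [-3.14, 0.001, 0.103]
force: [-0.8, -1.2, -0.3]
width: 59.7
gripper_force: 0.0
```

```bash
python3 - <<'E'
from h import *
go(558.7,168.3,82,.105)
s=grab('side');t=grab('top')
o=np.vstack([cv2.resize(s['pixels'][60:210,170:370],None,fx=2,fy=2),cv2.resize(t['pixels'][110:260,160:360],None,fx=2,fy=2)])
cv2.imwrite('pics/z2.png',o[:600,:,::-1])
E
```

```text
pos [560.3 167.4 177.6] [-3.14e+00  1.00e-03  1.03e-01] q [-0.36  0.6   0.03  1.76 -0.03  0.78 -1.78] F [-0.8 -1.2 -0.3] w 59.7
shift cm [-0.15 -0.09  9.56] turn [-0.001  0.001 -0.002]
```

View pics/z2.png

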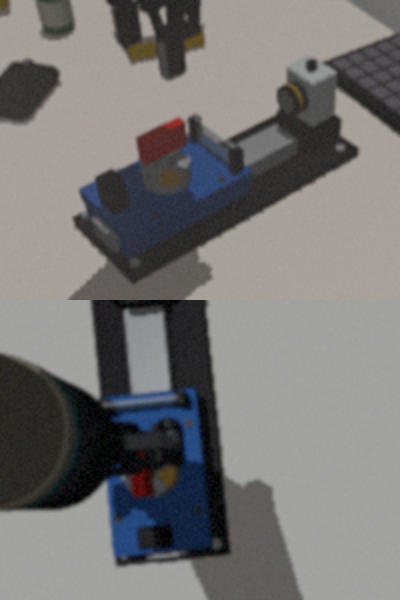

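The gripper is open above the red handle (side view crop at about 162,140, fingers at 172,45), straddling it. I'll go down now.

send_rows([
  {"ax":0,"ay":0,"az":0,"dx":-0.1,"dy":-0.1,"dz":3,"hand":0.3},
  {"ax":0,"ay":0,"az":0,"dx":-0.1,"dy":-0.1,"dz":5,"hand":0.3},
  {"ax":0,"ay":0,"az":0,"dx":-0.1,"dy":-0.1,"dz":7,"hand":0.3},
  {"ax":0,"ay":0,"az":0,"dx":-0.1,"dy":-0.1,"dz":8.5,"hand":0.3},
  {"ax":0,"ay":0,"az":0,"dx":-0.1,"dy":-0.1,"dz":9.5,"hand":0.3},
  {"ax":0,"ay":0,"az":0,"dx":-0.1,"dy":-0.1,"dz":9.5,"hand":0.3},
  {"ax":0,"ay":0,"az":0,"dx":-0.1,"dy":-0.1,"dz":9.5,"hand":0.3},
])

```text
clock: 3.0
eef_pos: [559.2, 163.8, 85.0]
tool_rot: [3.141, -0.001, 0.097]
force: [0.3, 0.2, 0.5]
width: 59.9
gripper_force: 0.0
```

```bash
python3 - <<'E'
from h import *
for _ in range(3): get_image('side'); go(558.7,168.3,82,.105)
s=grab('side')
cv2.imwrite('pics/z3.png',cv2.resize(s['pixels'][60:200,190:360],None,fx=4,fy=4,interpolation=cv2.INTER_CUBIC)[...,::-1])
E
```

```text
pos [559.5 164.2  85.3] [ 3.142e+00 -2.000e-03  9.800e-02] q [-0.35  0.73  0.03  1.83 -0.03  0.58 -1.78] F [-0.4 -0.1  0.6] w 60.1
shift cm [-0.04 -0.41  0.33] turn [ 0.    -0.002 -0.007]
pos [559.5 164.6  85.4] [-3.141e+00 -2.000e-03  9.800e-02] q [-0.35  0.73  0.03  1.83 -0.03  0.58 -1.78] F [0.5 0.4 0.9] w 59.9
shift cm [-0.04 -0.38  0.34] turn [-0.    -0.002 -0.007]
pos [559.4 164.8  85.3] [-3.141e+00 -2.000e-03  9.800e-02] q [-0.35  0.73  0.03  1.83 -0.03  0.58 -1.78] F [ 0.5 -0.4  1. ] w 59.7
shift cm [-0.03 -0.36  0.33] turn [-0.    -0.002 -0.007]
```

View pics/z3.png

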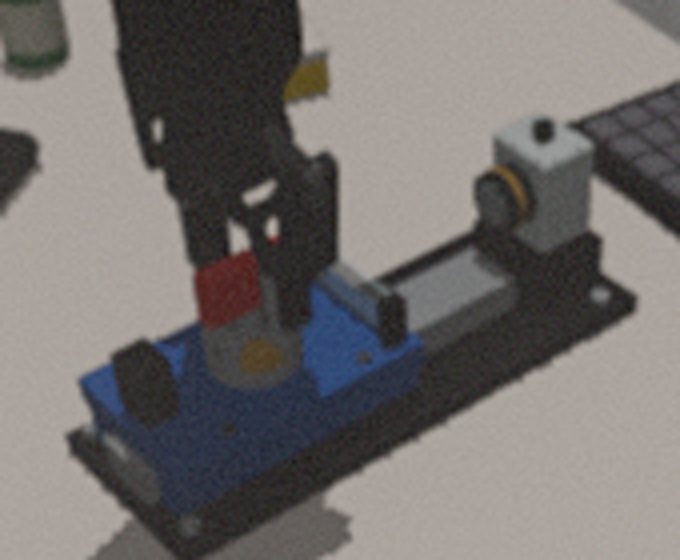

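The fingers straddle the bar (red at about 230,290 in the crop), with both tips just above collar height. I'll nudge in y and close.

send_rows([
  {"ax":0,"ay":0,"az":-0.006,"dx":-0.05,"dy":-0.35,"dz":0.3,"hand":0.3},
  {"ax":0,"ay":0,"az":-0.006,"dx":-0.05,"dy":-0.35,"dz":0.3,"hand":0.3},
  {"ax":0,"ay":0,"az":-0.006,"dx":-0.05,"dy":-0.35,"dz":0.3,"hand":0.6},
  {"ax":0,"ay":0,"az":-0.006,"dx":-0.05,"dy":-0.35,"dz":0.3,"hand":0.9},
  {"ax":0,"ay":0,"az":-0.006,"dx":-0.05,"dy":-0.35,"dz":0.3,"hand":1},
  {"ax":0,"ay":0,"az":-0.006,"dx":-0.05,"dy":-0.35,"dz":0.3,"hand":1},
  {"ax":0,"ay":0,"az":-0.006,"dx":-0.05,"dy":-0.35,"dz":0.3,"hand":1},
  {"ax":0,"ay":0,"az":-0.006,"dx":-0.05,"dy":-0.35,"dz":0.3,"hand":1},
])

```text
clock: 4.0
eef_pos: [557.9, 168.4, 81.5]
tool_rot: [-3.141, -0.0, 0.105]
force: [-0.1, 0.0, 1.4]
width: 11.3
gripper_force: 59.9
```

```bash
python3 -c "
from h import *
go(558.7,168.3,104,.105)"
```

```text
pos [557.9 168.4  81.5] [-3.141 -0.     0.105] q [-0.36  0.73  0.02  1.83 -0.03  0.58 -1.78] F [-0.1  0.   1.4] w 11.3
shift cm [ 0.08  0.02 -2.25] turn [-0. -0. -0.]
```

send_rows([
  {"ax":0,"ay":0,"az":0,"dx":0,"dy":0,"dz":-0.5,"hand":1},
  {"ax":0,"ay":0,"az":0,"dx":0,"dy":0,"dz":-1,"hand":1},
  {"ax":0,"ay":0,"az":0,"dx":0,"dy":0,"dz":-1.5,"hand":1},
  {"ax":0,"ay":0,"az":0,"dx":0,"dy":0,"dz":-2,"hand":1},
  {"ax":0,"ay":0,"az":0,"dx":0,"dy":0,"dz":-2.2,"hand":1},
  {"ax":0,"ay":0,"az":0,"dx":0,"dy":0,"dz":-2.2,"hand":1},
  {"ax":0,"ay":0,"az":0,"dx":0,"dy":0,"dz":-2.2,"hand":1},
])

```text
clock: 4.7
eef_pos: [557.7, 168.3, 103.1]
tool_rot: [3.142, 0.0, 0.105]
force: [1.0, 1.2, -9.8]
width: 11.0
gripper_force: 58.4
```

The lift was 21.6 mm with about 9 N of spring pull, as expected. Now the turn to 65 deg.

send_rows([
  {"ax":0,"ay":0,"az":-0.13,"dx":0,"dy":0,"dz":0,"hand":1},
  {"ax":0,"ay":0,"az":-0.26,"dx":0,"dy":0,"dz":0,"hand":1},
  {"ax":0,"ay":0,"az":-0.39,"dx":0,"dy":0,"dz":0,"hand":1},
  {"ax":0,"ay":0,"az":-0.52,"dx":0,"dy":0,"dz":0,"hand":1},
  {"ax":0,"ay":0,"az":-0.65,"dx":0,"dy":0,"dz":0,"hand":1},
  {"ax":0,"ay":0,"az":-0.78,"dx":0,"dy":0,"dz":0,"hand":1},
  {"ax":0,"ay":0,"az":-0.91,"dx":0,"dy":0,"dz":0,"hand":1},
  {"ax":0,"ay":0,"az":-1.04,"dx":0,"dy":0,"dz":0,"hand":1},
  {"ax":0,"ay":0,"az":-1.14,"dx":0,"dy":0,"dz":0,"hand":1},
  {"ax":0,"ay":0,"az":-1.14,"dx":0,"dy":0,"dz":0,"hand":1},
])

```text
clock: 5.7
eef_pos: [558.6, 167.2, 103.1]
tool_rot: [3.141, 0.0, 1.244]
force: [3.9, -0.9, -9.3]
width: 10.9
gripper_force: 58.5
```

send_rows([
  {"ax":0,"ay":0,"az":0,"dx":0,"dy":0,"dz":0,"hand":1},
  {"ax":0,"ay":0,"az":0,"dx":0,"dy":0,"dz":0,"hand":1},
])

```text
clock: 5.9
eef_pos: [558.5, 167.3, 103.3]
tool_rot: [3.14, 0.001, 1.242]
force: [5.2, -2.0, -8.5]
width: 10.8
gripper_force: 58.5
```

Turned by 65 deg. Next I lower about 12 mm into the notch.

send_rows([
  {"ax":0,"ay":0,"az":0,"dx":0,"dy":0,"dz":0.4,"hand":1},
  {"ax":0,"ay":0,"az":0,"dx":0,"dy":0,"dz":0.7,"hand":1},
  {"ax":0,"ay":0,"az":0,"dx":0,"dy":0,"dz":1.0,"hand":1},
  {"ax":0,"ay":0,"az":0,"dx":0,"dy":0,"dz":1.25,"hand":1},
  {"ax":0,"ay":0,"az":0,"dx":0,"dy":0,"dz":1.25,"hand":1},
  {"ax":0,"ay":0,"az":0,"dx":0,"dy":0,"dz":1.25,"hand":1},
])

```text
clock: 6.5
eef_pos: [558.5, 167.5, 90.9]
tool_rot: [3.14, 0.001, 1.244]
force: [4.5, -4.4, -6.8]
width: 11.1
gripper_force: 59.1
```

send_rows([
  {"ax":0,"ay":0,"az":0,"dx":0,"dy":0,"dz":0.03,"hand":0.9},
  {"ax":0,"ay":0,"az":0,"dx":0,"dy":0,"dz":0.03,"hand":0.75},
  {"ax":0,"ay":0,"az":0,"dx":0,"dy":0,"dz":0.03,"hand":0.6},
  {"ax":0,"ay":0,"az":0,"dx":0,"dy":0,"dz":0.03,"hand":0.5},
  {"ax":0,"ay":0,"az":0,"dx":0,"dy":0,"dz":0.03,"hand":0.5},
  {"ax":0,"ay":0,"az":0,"dx":0,"dy":0,"dz":0.03,"hand":0.5},
  {"ax":0,"ay":0,"az":0,"dx":0,"dy":0,"dz":-3,"hand":0.5},
  {"ax":0,"ay":0,"az":0,"dx":0,"dy":0,"dz":-7,"hand":0.5},
  {"ax":0,"ay":0,"az":0,"dx":0,"dy":0,"dz":-9,"hand":0.5},
  {"ax":0,"ay":0,"az":0,"dx":0,"dy":0,"dz":-9,"hand":0.5},
])

```text
clock: 7.5
eef_pos: [559.8, 169.3, 184.2]
tool_rot: [3.136, -0.004, 1.245]
force: [0.5, -0.9, 0.1]
width: 42.8
gripper_force: 0.0
```

```bash
python3 - <<'E'
from h import *
# post at -60 along unit x from handle
c,s_=np.cos(.105),np.sin(.105)
print('post',558.5-60*c,168-60*s_)
go(558.5-60*c,168-60*s_,180,.105)
s=grab('side');t=grab('top')
o=np.vstack([cv2.resize(s['pixels'][80:200,190:340],None,fx=2.5,fy=2.5),cv2.resize(t['pixels'][130:250,160:310],None,fx=2.5,fy=2.5)])
cv2.imwrite('pics/z4.png',o[:600,:,::-1])
E
```

```text
post 498.83044623509016 161.71156987026706
pos [559.8 169.3 184.2] [ 3.136 -0.004  1.245] q [-0.12  0.61 -0.34  1.75  0.26  0.82 -0.91] F [ 0.5 -0.9  0.1] w 42.8
shift cm [-2.68 -5.54  0.38] turn [ 0.002 -0.007  1.14 ]
```

View pics/z4.png

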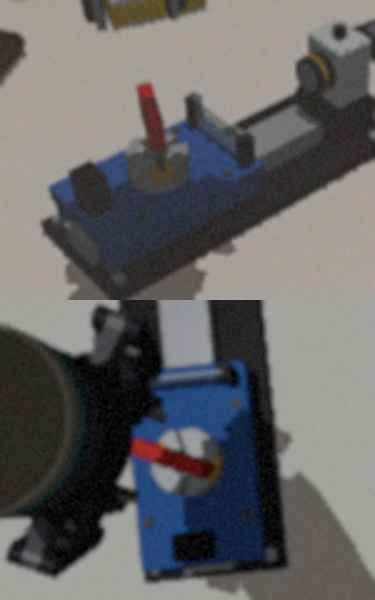

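The handle is parked across the rail (red bar around 175,455 in the lower crop) and the carriage has not moved. The black post is at about 193,545. Next is the move to the post.

send_rows([
  {"ax":0,"ay":0,"az":0.13,"dx":-2.7,"dy":-5.5,"dz":0,"hand":0.3},
  {"ax":0,"ay":0,"az":0.26,"dx":-2.7,"dy":-5.5,"dz":0,"hand":0.3},
  {"ax":0,"ay":0,"az":0.39,"dx":-2.7,"dy":-5.5,"dz":0,"hand":0.3},
  {"ax":0,"ay":0,"az":0.52,"dx":-2.7,"dy":-5.5,"dz":0,"hand":0.3},
  {"ax":0,"ay":0,"az":0.65,"dx":-2.7,"dy":-5.5,"dz":0,"hand":0.3},
  {"ax":0,"ay":0,"az":0.78,"dx":-2.7,"dy":-5.5,"dz":0,"hand":0.3},
  {"ax":0,"ay":0,"az":0.91,"dx":-2.7,"dy":-5.5,"dz":0,"hand":0.3},
  {"ax":0,"ay":0,"az":1.04,"dx":-2.7,"dy":-5.5,"dz":0,"hand":0.3},
  {"ax":0,"ay":0,"az":1.14,"dx":-2.7,"dy":-5.5,"dz":0,"hand":0.3},
  {"ax":0,"ay":0,"az":1.14,"dx":-2.7,"dy":-5.5,"dz":0,"hand":0.3},
])

```text
clock: 8.6
eef_pos: [496.0, 160.0, 179.5]
tool_rot: [3.14, 0.003, 0.105]
force: [0.2, 0.5, -0.1]
width: 60.1
gripper_force: 0.0
```

```bash
python3 - <<'E'
from h import *
d=grab('top')
for nm,(u,v) in dict(post=(160+193/2.5,130+(533-300)/2.5)).items(): print(onz(d,u,v,84),onz(d,u,v+4,84))
print(proj(d,[498.8,161.7,84]))
go(498.8,161.7,61,.105)
E
```

```text
[508.70304146 159.09009557  84.        ] [501.80221975 158.99740691  84.        ]
[235.61632738 228.93648975]
pos [496.2 160.1 179.7] [3.141e+00 2.000e-03 1.070e-01] q [-0.35  0.52 -0.02  1.93  0.01  0.7  -1.84] F [ 0.3  1.2 -0.1] w 60.0
shift cm [ 0.3  -0.14 11.87] turn [0.001 0.002 0.002]
```

send_rows([
  {"ax":0,"ay":0,"az":0,"dx":0.3,"dy":-0.2,"dz":3,"hand":0.3},
  {"ax":0,"ay":0,"az":0,"dx":0.3,"dy":-0.2,"dz":5.5,"hand":0.3},
  {"ax":0,"ay":0,"az":0,"dx":0.3,"dy":-0.2,"dz":8,"hand":0.3},
  {"ax":0,"ay":0,"az":0,"dx":0.3,"dy":-0.2,"dz":10,"hand":0.3},
  {"ax":0,"ay":0,"az":0,"dx":0.3,"dy":-0.2,"dz":11.5,"hand":0.3},
  {"ax":0,"ay":0,"az":0,"dx":0.3,"dy":-0.2,"dz":11.8,"hand":0.3},
  {"ax":0,"ay":0,"az":0,"dx":0.3,"dy":-0.2,"dz":11.8,"hand":0.3},
  {"ax":0,"ay":0,"az":0,"dx":0.3,"dy":-0.2,"dz":11.8,"hand":0.3},
  {"ax":0,"ay":0,"az":0,"dx":0.3,"dy":-0.2,"dz":11.8,"hand":0.3},
])

```text
clock: 9.55
eef_pos: [500.4, 162.9, 63.6]
tool_rot: [-3.141, -0.002, 0.105]
force: [-0.1, 0.1, 0.0]
width: 59.4
gripper_force: 0.0
```

```bash
python3 - <<'E'
from h import *
get_image('side');go(498.8,161.7,61,.105)
E
```

```text
pos [500.4 162.9  63.6] [-3.141e+00 -2.000e-03  1.050e-01] q [-0.36  0.71 -0.01  2.    0.02  0.43 -1.86] F [-0.2  0.4  0.7] w 59.7
shift cm [-0.17  0.1   0.26] turn [-0.    -0.002  0.   ]
```

Good. I'll close on the post.

send_rows([
  {"ax":0,"ay":0,"az":0,"dx":-0.1,"dy":0.1,"dz":0.1,"hand":0.5},
  {"ax":0,"ay":0,"az":0,"dx":-0.1,"dy":0.1,"dz":0.1,"hand":0.7},
  {"ax":0,"ay":0,"az":0,"dx":-0.1,"dy":0.1,"dz":0.1,"hand":0.85},
  {"ax":0,"ay":0,"az":0,"dx":-0.1,"dy":0.1,"dz":0.1,"hand":0.85},
  {"ax":0,"ay":0,"az":0,"dx":-0.1,"dy":0.1,"dz":0.1,"hand":0.85},
  {"ax":0,"ay":0,"az":0,"dx":-0.1,"dy":0.1,"dz":0.1,"hand":0.85},
])

```text
clock: 10.2
eef_pos: [499.1, 162.0, 62.3]
tool_rot: [-3.141, -0.001, 0.105]
force: [-1.6, 1.0, 4.5]
width: 23.0
gripper_force: 59.5
```

send_rows([
  {"ax":0,"ay":0,"az":0,"dx":0.5,"dy":0,"dz":0,"hand":0.85},
  {"ax":0,"ay":0,"az":0,"dx":1.2,"dy":0,"dz":0,"hand":0.85},
  {"ax":0,"ay":0,"az":0,"dx":2,"dy":0,"dz":0,"hand":0.85},
  {"ax":0,"ay":0,"az":0,"dx":2.8,"dy":0,"dz":0,"hand":0.85},
  {"ax":0,"ay":0,"az":0,"dx":3.6,"dy":0,"dz":0,"hand":0.85},
  {"ax":0,"ay":0,"az":0,"dx":4.4,"dy":0,"dz":0,"hand":0.85},
  {"ax":0,"ay":0,"az":0,"dx":5.1,"dy":0,"dz":0,"hand":0.85},
  {"ax":0,"ay":0,"az":0,"dx":5.7,"dy":0,"dz":0,"hand":0.85},
  {"ax":0,"ay":0,"az":0,"dx":6.2,"dy":0,"dz":0,"hand":0.85},
  {"ax":0,"ay":0,"az":0,"dx":6.6,"dy":0,"dz":0,"hand":0.85},
])

```text
clock: 11.2
eef_pos: [564.5, 169.2, 62.3]
tool_rot: [-3.141, 0.0, 0.105]
force: [-3.0, 0.8, 7.3]
width: 23.0
gripper_force: 59.7
```

send_rows([
  {"ax":0,"ay":0,"az":0,"dx":0.4,"dy":0,"dz":0,"hand":0.85},
  {"ax":0,"ay":0,"az":0,"dx":0.7,"dy":0,"dz":0,"hand":0.85},
  {"ax":0,"ay":0,"az":0,"dx":1.0,"dy":0,"dz":0,"hand":0.85},
  {"ax":0,"ay":0,"az":0,"dx":1.2,"dy":0,"dz":0,"hand":0.85},
  {"ax":0,"ay":0,"az":0,"dx":1.4,"dy":0,"dz":0,"hand":0.85},
  {"ax":0,"ay":0,"az":0,"dx":1.5,"dy":0,"dz":0,"hand":0.85},
  {"ax":0,"ay":0,"az":0,"dx":1.5,"dy":0,"dz":0,"hand":0.85},
  {"ax":0,"ay":0,"az":0,"dx":1.5,"dy":0,"dz":0,"hand":0.85},
])

```text
clock: 12.0
eef_pos: [578.4, 170.7, 62.4]
tool_rot: [-3.141, 0.002, 0.105]
force: [-4.5, 1.2, 7.9]
width: 23.0
gripper_force: 59.9
```

send_rows([
  {"ax":0,"ay":0,"az":0,"dx":0,"dy":0,"dz":0,"hand":0.7},
  {"ax":0,"ay":0,"az":0,"dx":0,"dy":0,"dz":0,"hand":0.5},
  {"ax":0,"ay":0,"az":0,"dx":0,"dy":0,"dz":0,"hand":0.3},
  {"ax":0,"ay":0,"az":0,"dx":0,"dy":0,"dz":0,"hand":0.3},
  {"ax":0,"ay":0,"az":0,"dx":0,"dy":0,"dz":-1,"hand":0.3},
  {"ax":0,"ay":0,"az":0,"dx":0,"dy":0,"dz":-4,"hand":0.3},
  {"ax":0,"ay":0,"az":0,"dx":0,"dy":0,"dz":-8,"hand":0.3},
  {"ax":0,"ay":0,"az":0,"dx":0,"dy":0,"dz":-12,"hand":0.3},
  {"ax":0,"ay":0,"az":0,"dx":-5,"dy":0,"dz":-14,"hand":0.3},
  {"ax":0,"ay":0,"az":0,"dx":-10,"dy":0,"dz":-14,"hand":0.3},
])

```text
clock: 13.0
eef_pos: [485.8, 160.6, 205.1]
tool_rot: [-3.139, -0.008, 0.104]
force: [-0.6, 0.4, 0.1]
width: 59.4
gripper_force: 0.0
```

```bash
python3 - <<'E'
from h import *
s=grab('side');t=grab('top')
print(read_state()['force'])
p=s['pixels'].astype(int);r,g,b=p[...,0],p[...,1],p[...,2]
H=np.array([558.7+80*np.cos(.105),168.3+80*np.sin(.105),0]);dr=np.array([np.cos(1.24),np.sin(1.24),0])
for z in (96,105):print(z,[proj(s,H+25*k*dr+[0,0,z+14*q]).round(1) for k,q in((1,1),(-1,1),(-1,-1))],proj(s,H+[0,0,z]).round(1))
print(blobs((r>90)&(g<80)&(b<80)))
o=np.vstack([cv2.resize(s['pixels'][70:190,200:350],None,fx=2.5,fy=2.5),cv2.resize(t['pixels'][80:200,180:330],None,fx=2.5,fy=2.5)])
cv2.imwrite('pics/z5.png',o[:600,:,::-1])
E
```

```text
[ 0.57916514  0.27800206 -0.55454332]
96 [array([281.5, 100.9]), array([287.2, 115.2]), array([287.9, 127.1])] [284.7 113.9]
105 [array([281.2,  96.9]), array([286.9, 111.2]), array([287.6, 123.3])] [284.4 110. ]
[(np.int32(1372), array([249.5,  13.6]), ((250.14706420898438, 13.088238716125488), (29.346811294555664, 69.60771942138672), 75.96376037597656)), (np.int32(83), array([283.3, 105.3]), ((283.3000183105469, 105.60000610351562), (15.652474403381348, 5.366562843322754), 63.43495178222656)), (np.int32(323), array([401.3, 274.4]), ((401.2073059082031, 274.3658752441406), (9.838947296142578, 33.73353576660156), 38.65980911254883))]
```

View pics/z5.png

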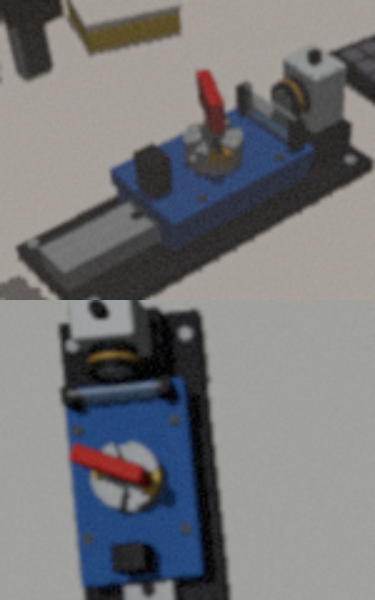

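The carriage is against the lens end. The handle is still turned and at the parked height: its crop rows run from about 98 to 123, and parked predicts 97 to 123. I'll hand it in.

```bash
python3 -c "
from h import *
print(finish_job())"
```

```text
the job is handed in; nothing more can be done
None
```

I parked the blue unit's pin in its brass notch, slid the carriage about 80 mm to the lens stop, let go and handed the job in at about 13 s; the last pictures showed the pin still parked, I never touched the grey unit, and the judge's verdict was not shown.

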